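# Catch the falling lens-case lid and lower it shut

## Robot

A 6-joint arm with a two-finger parallel gripper is mounted at the origin on the work surface. World frame = base frame: x ahead of the robot, y to its left, z up, the work surface at z = 0. Lengths are in m, angles in degrees, forces in N, time in s.
With the tool pointing down it reaches from about 0.25 to 0.725 m from the base axis. Payload 9.7 kg.
Tool frame: the origin (TCP) lies on the centre line of the jaws, within the pads' length; the fingertips stand 14 mm ahead of it and the grasp point (between the pads) lies 5 mm behind it; z points along the fingers, y is the line along which they close (so a half turn about z gives the same grasp; the last joint's range is limited). The gripper opens to 85 mm and grips with 20 to 120 N. Pads are 22 mm wide; open, the fingers measure 114 mm over their backs; the gripper's body (76 mm by 85 mm) begins 54 mm behind the grasp point. The pads swing forward as they close: fully open they stand 13 mm farther back than shut.
Start: joints at [74.083, 4.979, 10.078, 95.1, 0, 90], TCP at [0.151, 0.529, 0.225] pointing down, gripper open.
Joint ranges: [-179.16, 179.16], [-48.56, 103.87], [-65.8, 70.77], [-126.05, 130.52], [-82.76, 87.17], [-180, 180]. Speed limits (degrees/s): [127.2, 127.2, 147.25, 180, 180, 180].

## Interface

Orientations are given as [roll, pitch, yaw] about the fixed x, y, z axes, in that order (R = Rz(yaw) Ry(pitch) Rx(roll)).
In Python, from workcell import bot, camera, get_calibration, ticket gives the robot as it stands. The module is installed in compiled form; this text tells all that it offers.
- The arm moves only by the tool send_rows, never from a script. Its arguments are lists of equal length, an entry for each row: "linear": the shift along the tool's x, y, z in m, a list of three; "twist": the turn, a rotation vector about the tool's x, y, z in units of 10 degrees (1.0 is 10 degrees), a list of three; "gripper": the opening in per cent of the stroke, from 0 (shut) to 100 (fully open). In form: {"linear": [[x, y, z], ...], "twist": [[wx, wy, wz], ...], "gripper": [gripper, ...]}. A call has 1 to 8 rows; each row shifts and turns the commanded pose from where the row before left it, along the tool's axes as they then stand; what a row does not reach is not made up. A row lasts 1/8 s, in which the tool goes at most 62.5 mm and 10.7 degrees, less where a joint would pass 70% of its speed; a pose out of reach is approached as far as the arm can. A call with a gripper value outside its range is refused whole. The fingers move at their own pace and stop on an object; "grip_force" is the grip in N (left out, the last holds). Time passes only in rows, so rows that do not move let the fingers close. It gives the time, the measured TCP pose, the force, the opening and the grip force at its end, in the units of the state.
- bot.get_obs(): the state, without advancing time (a new reading comes with each control period).
- camera(name): name is "side" or "top" or "wrist"; returns the picture (400x640x3 uint8, red, green, blue); there is no depth.
- get_calibration(name): a dict with "fx", "fy", "cx", "cy" (pixels), "origin" and "orientation" of the camera in the world; the wrist camera has in their place "hand_eye" (4x4, takes a point from camera to tool coordinates, whose origin is the TCP and whose axes are the flange's). Camera axes: x right, y down, z forward; pixel columns grow to the right and rows downward; lengths in m; the calibration is good to about 2 mm. A picture is of the moment at which its call begins: read the wrist's pose just before it. get_calibration takes no time and is no camera call.
- ticket.job_done(): hands the job in; it is judged then, once.
The state is a dict: "time": time; "q": joint angles; "qd": joint speeds; "joint_efforts": joint torques, N m; "ee_pos": TCP position; "tcp_rot": TCP orientation; "wrist_force": force on the tool from outside, world axes, zero at the start; "torque": the same for the moment, N m; "opening": finger opening in m; "grasp_force": force on a finger pad.
Only numpy, scipy, OpenCV 4.12 (cv2) and the standard library are available. Lean on these libraries where they do the work, as an engineer would, in place of code of your own. Each camera call takes 0.05 s, during which the arm holds its last target. There are 200 camera calls.

## Task

The stiff lid of the lens case stands open, about upright. Tip it over with a finger so that it starts to fall, catch it on a finger, and lower it slowly on that finger all the way shut, without letting it drop onto the case. Nothing is to be gripped or pinched; leave the things around the case where they stand, and finish clear of everything.

Things in the scene. Friction and masses are not known exactly. Their poses are not given: they have to be found in the camera images.
- case: Lens case, an open grey plastic box fixed to the bench, with three objectives in black foam. 140 mm deep (x axis), 160 mm wide (y axis), 85 mm tall. Origin: centre of its underside, on the bench; z up. The lid is hinged along the upper edge of the +x side; the -x side is the front, over which the lid's tab comes to lie.
- lid (a joint): Angle of the lid about its hinge, rad: 0 = shut and level, 1.57 = upright, grows as it opens, stop at 1.92. Starts between 1.48 and 1.76. The stiff hinge holds the lid still from 1.4 to 1.76; somewhere between 1.35 and 1.15 it begins to fall by itself, and takes about a second to hit the case at over 1.2 rad/s if not caught. About 1 N at the tab holds it up.
- lid_tab (a point): Middle of the tab's end edge, on the underside, 175 mm from the hinge. The lid is an aluminium plate 6 mm thick, 160 mm wide, 140 mm long, 0.2 kg, plus a tab 80 mm wide, 35 mm long in the middle of its free edge. Shut, its underside is 85 mm above the bench and the tab juts out beyond the case front, free below. Axes: x from tab to hinge, z out of the outer face.
- lid_hinge (a point): Middle of the hinge line, at 70 mm along the case's +x axis and 85.5 mm above the bench; the hinge line runs along the case's y axis.
- objective: Bystander, not to be moved: spare microscope objective standing on its flat end, steel, 30 mm across, 42 mm tall. Origin at its underside.
- oil: Bystander, not to be moved: small amber glass bottle with black cap, 32 mm across, 62 mm tall. Origin at its underside.
- dish: Bystander, not to be moved: closed white culture dish, 90 mm across, 15 mm tall. Origin at its underside.
- eyepiece: Bystander, not to be moved: grey eyepiece, upright cylinder 34 mm across, 50 mm tall. Origin at its underside.
- slides: Bystander, not to be moved: white open slide tray 90 x 80 mm, 35 mm tall. Origin at its underside.
- filter: Bystander, not to be moved: flat square steel filter holder 50 x 50 mm, 12 mm tall. Origin at its underside.

How it is judged:
By the outcome, as a careful person would: the job done as asked, in the order asked, and still so for the second after the job is handed in, with the robot touching nothing.
It also fails if it takes over 48 s, if anything falls off the work surface, if the arm or the gripper's body presses on something with over 40 N, if the wrist force passes 120 N, or if a joint passes its speed limit or range.

## Working session

There is one attempt and no reset: what is moved stays moved. The work goes in short steps, Python scripts to look and compute and a tool call to move; the robot and the scene stay as the last step left them, time stands still between calls to the robot, and variables do not carry over. Pictures are saved under pics/ and viewed, at most 10 in all, crops included, and the job is handed in when it is done.

Besides the shell and the picture viewer there is one more tool, called as name(argument=value, ...), one argument or row to a line, values as JSON. send_rows: Moves the arm, as the interface text tells. Its arguments: {"type":"object","properties":{"linear":{"type":"array"},"twist":{"type":"array"},"gripper":{"type":"array"},"grip_force":{"type":"number"}},"required":["linear","twist","gripper"]}

```bash
mkdir -p pics
python3 - <<'E'
from workcell import bot,camera,get_calibration
import cv2
o=bot.get_obs();print(o)
for n in("side","top"):
    c=get_calibration(n);print(n,c)
    cv2.imwrite(f"pics/{n}0.png",camera(n)[:,:,::-1])
print(get_calibration("wrist"))
E
```

```text
{'time': 0.0, 'q': array([ 7.40838446e+01,  5.01250268e+00,  1.00349931e+01,  9.50992982e+01,
       -8.76741935e-04,  9.00001723e+01]), 'qd': array([ 0.11336723,  0.09991267, -0.04673986, -0.00542198,  0.0486758 ,
       -0.06612508]), 'joint_efforts': array([-1.34574457e-03, -5.20390177e+01,  4.64798355e+01,  1.63120916e-02,
       -1.97521663e-04, -1.11358338e-05]), 'ee_pos': array([0.1507676 , 0.52869167, 0.22407444]), 'tcp_rot': array([-1.79923192e+02,  8.76972119e-04,  1.64083674e+02]), 'wrist_force': array([-0.08939697, -0.5920776 , -0.58518602]), 'torque': array([ 0.03788495, -0.01159892,  0.00140742]), 'grasp_force': 0.0, 'opening': 0.08572480349001142}
side {'fx': 474.10602147073774, 'fy': 474.10602147073774, 'cx': 321.206941006055, 'cy': 211.9596215972316, 'origin': array([ 0.49364111, -0.44993274,  0.65821111]), 'orientation': array([-135.29661787,   -0.7228842 ,   -6.93511098])}
top {'fx': 448.6323722194341, 'fy': 448.6323722194341, 'cx': 321.6954329287684, 'cy': 200.8581545816196, 'origin': array([0.52161551, 0.13748607, 0.86527139]), 'orientation': array([-174.80388587,   -0.77168449,  -89.50009231])}
{'fx': 304.77796559592747, 'fy': 304.77796559592747, 'cx': 324.08200021745876, 'cy': 198.49633909591572, 'hand_eye': array([[ 9.82379287e-04, -9.46012057e-01, -3.24129947e-01,
         8.32289589e-02],
       [ 9.99999033e-01,  6.10377555e-04,  1.24935636e-03,
         1.59275272e-03],
       [-9.84064538e-04, -3.24130861e-01,  9.46011742e-01,
        -1.49579402e-01],
       [ 0.00000000e+00,  0.00000000e+00,  0.00000000e+00,
         1.00000000e+00]])}
```

View pics/side0.png

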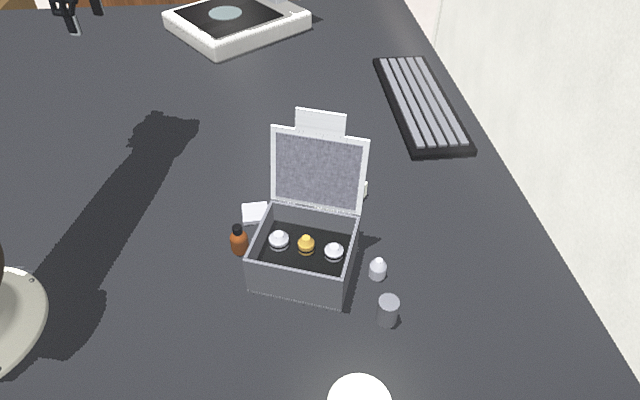

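View pics/top0.png

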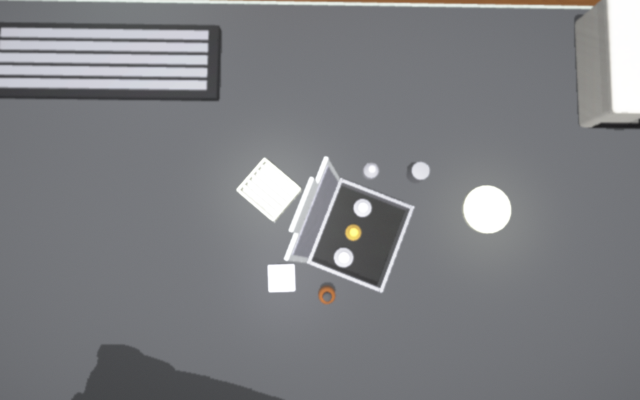

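Side view: the lid stands upright with its tab end at about (296,107)–(347,115); the case's front rim runs (246,262)–(350,278). Top view: the front rim is (413,207)–(382,291), the hinge is near (340,180)–(310,262), and the slide tray stands behind the lid. I'll zoom in once for the corners.

Run:
```python
import cv2,numpy as np
s=cv2.imread("pics/side0.png")[95:310,225:415];t=cv2.imread("pics/top0.png")[145:305,230:430]
s=cv2.resize(s,None,fx=2.1,fy=2.1,interpolation=cv2.INTER_CUBIC)
t=cv2.resize(t,None,fx=2,fy=2,interpolation=cv2.INTER_CUBIC)
im=np.zeros((460,800,3),np.uint8);im[:s.shape[0],:s.shape[1]]=s;im[:t.shape[0],400:]=t;print(s.shape,t.shape)
cv2.imwrite("pics/z.png",im)
```

```text
(452, 399, 3) (320, 400, 3)
```

View pics/z.png

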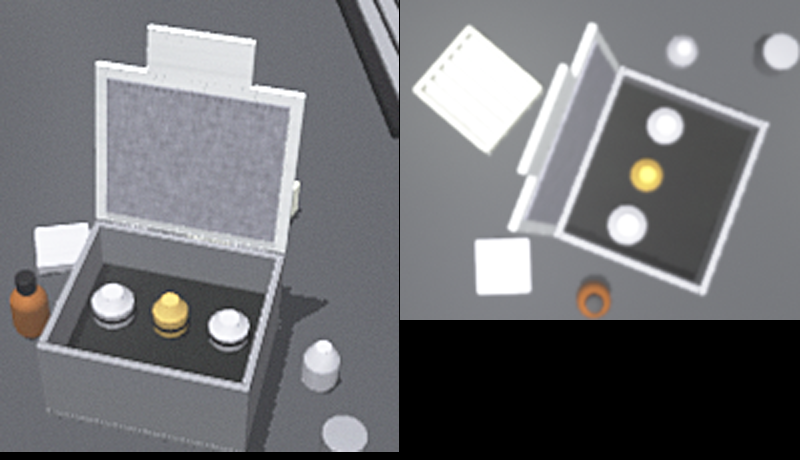

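```bash
cat > h.py <<'E'
import numpy as np
from scipy.spatial.transform import Rotation as R
from scipy.optimize import least_squares
from workcell import bot,camera,get_calibration
def proj(n,P):
    c=get_calibration(n);p=R.from_euler('xyz',c['orientation'],degrees=True).inv().apply(np.atleast_2d(P)-c['origin'])
    return np.c_[c['fx']*p[:,0]/p[:,2]+c['cx'],c['fy']*p[:,1]/p[:,2]+c['cy']]
def back(n,uv,z):
    c=get_calibration(n);d=R.from_euler('xyz',c['orientation'],degrees=True).apply([(uv[0]-c['cx'])/c['fx'],(uv[1]-c['cy'])/c['fy'],1])
    return c['origin']+d*(z-c['origin'][2])/d[2]
def c2w(P,x,y,yaw): return R.from_euler('z',yaw).apply(np.atleast_2d(P))+[x,y,0]
def lidpt(r,y,t,th): # r from hinge, t height above underside
    return [.07-r*np.cos(th)+t*np.sin(th),y,.0855+r*np.sin(th)+t*np.cos(th)]
E
python3 - <<'E'
from h import *
S=lambda u,v:(225+u/2.1,95+v/2.1)
T=lambda u,v:(230+(u-400)/2,145+v/2)
def model(p):
    x,y,w,th=p
    s=[[-.07,.08,.085],[-.07,-.08,.085],[-.07,.08,0],[-.07,-.08,0]]+[lidpt(.175,.04,.006,th),lidpt(.175,-.04,.006,th),lidpt(.14,.08,.006,th),lidpt(.14,-.08,.006,th)]
    t=[[-.07,-.08,.085],[-.07,.08,.085],[.07,-.08,.085],[.07,.08,.085]]+[lidpt(.175,-.04,.006,th),lidpt(.175,.04,.006,th),lidpt(.14,-.08,.006,th),lidpt(.14,.08,.006,th)]
    return np.r_[proj("side",c2w(s,x,y,w)),proj("top",c2w(t,x,y,w))]
obs=np.array([S(40,347),S(247,387),S(48,410),S(247,448),S(149,26),S(256,40),S(97,63),S(304,94),
 T(767,124),T(706,292),T(622,69),T(560,235),T(560,66),T(519,172),T(590,24),T(512,228)])
r=least_squares(lambda p:(model(p)-obs).ravel(),[.5,.1,1.3,1.6],loss='soft_l1')
print(r.x,np.degrees(r.x[2]));print((model(r.x)-obs).round(1).tolist())
for n,uv,h in(("objective",(371,170),.042),("eyepiece",(420,170),.05),("dish",(487,209),.015),("oil",(327,295),.062),("slides",(269,189),.035),("filter",(281,278),.012)):
    print(n,back("top",uv,h).round(3))
x,y,w,th=r.x
for a in (th,1.3,1,.7,.4,.2,0): print(a,c2w(lidpt(.175,0,0,a),x,y,w).round(3))
E
```

```text
[0.53560035 0.05937055 1.2152546  1.74238375] 69.62895965949487
[[-1.4, -0.0], [1.7, 1.3], [0.1, 2.1], [-0.8, 3.8], [-0.5, -0.8], [0.0, -0.0], [-0.6, -1.1], [0.9, -0.7], [0.6, -1.6], [-0.4, 1.1], [-1.8, -2.5], [-3.5, 0.4], [1.1, -1.2], [0.3, 0.5], [0.0, -0.8], [-1.0, 1.0]]
objective [0.655 0.036 0.042]
eyepiece [ 0.655 -0.053  0.05 ]
dish [ 0.587 -0.189  0.015]
oil [0.428 0.116 0.062]
slides [0.618 0.225 0.035]
filter [0.453 0.202 0.012]
1.7423837527855555 [[0.57  0.153 0.258]]
1.3 [[0.544 0.081 0.254]]
1 [[0.527 0.036 0.233]]
0.7 [[ 0.513 -0.     0.198]]
0.4 [[ 0.504 -0.026  0.154]]
0.2 [[ 0.5   -0.036  0.12 ]]
0 [[ 0.499 -0.039  0.086]]
```

```bash
cat >> h.py <<'E'
X,Y,W=.5356,.0594,1.21525
E_=np.radians(40)
G=.050
def pose(th,off=0.,back=0.,r=.162,k=.012,side=0.):
    """TCP pose with the lid (angle th) resting on finger B; off lowers along closing axis, back retracts along finger"""
    d=np.array([0,-np.cos(E_),-np.sin(E_)]);n=np.array([np.sin(th),0,np.cos(th)])
    c=n-(n@d)*d;c/=np.linalg.norm(c)
    p=np.array(lidpt(r,.04,0,th))+c*(G/2-off)+d*(k-back)+[0,side,0]
    M=np.c_[np.cross(c,d),c,d]
    return c2w(p,X,Y,W)[0],R.from_euler('z',W)*R.from_matrix(M)
def cur():
    o=bot.get_obs();return o['ee_pos'],R.from_euler('xyz',o['tcp_rot'],degrees=True)
def rows(p,q,targets,grip):
    L=[];T=[]
    for tp,tq in targets:
        l=np.round(q.inv().apply(tp-p),4);t=np.round(np.degrees((q.inv()*tq).as_rotvec())/10,3)
        p=p+q.apply(l);q=q*R.from_rotvec(np.radians(t*10));L.append(l.tolist());T.append(t.tolist())
    for i in range(0,len(L),8): print({"linear":L[i:i+8],"twist":T[i:i+8],"gripper":[grip]*len(L[i:i+8])})
def line(p,q,tp,tq,n):
    v=(q.inv()*tq).as_rotvec();return [(p+(tp-p)*i/n,q*R.from_rotvec(v*i/n)) for i in range(1,n+1)]
E
python3 - <<'E'
from h import *
for th in (1.6,1,.5,0): p,q=pose(th);print(th,p.round(3),q.as_euler('xyz',degrees=True).round(1))
p,q=cur();tp,tq=pose(1.60,back=.13);print(tp,tq.as_euler('xyz',degrees=True));rows(p,q,line(p,q,tp,tq,12),58)
E
```

```text
1.6 [0.541 0.164 0.239] [-178.5   50.   161.6]
1 [0.515 0.072 0.223] [152.3  43.4 122.2]
0.5 [0.499 0.012 0.171] [135.9  26.4  94.3]
0 [ 0.49  -0.022  0.097] [130.    0.   69.6]
[0.44773919 0.19840234 0.32285141] [-178.47274186   49.98291289  161.62255628]
{'linear': [[-0.0313, -0.0197, -0.0082], [-0.032, -0.0196, -0.0058], [-0.0324, -0.0194, -0.0035], [-0.0326, -0.0194, -0.001], [-0.0326, -0.0191, 0.0015], [-0.0326, -0.0191, 0.0039], [-0.0323, -0.0188, 0.0063], [-0.0318, -0.0187, 0.0087]], 'twist': [[0.02, -0.416, 0.025], [0.021, -0.416, 0.025], [0.02, -0.417, 0.025], [0.02, -0.416, 0.025], [0.02, -0.416, 0.025], [0.021, -0.416, 0.025], [0.02, -0.416, 0.025], [0.02, -0.416, 0.025]], 'gripper': [58, 58, 58, 58, 58, 58, 58, 58]}
{'linear': [[-0.0312, -0.0186, 0.011], [-0.0304, -0.0183, 0.0134], [-0.0294, -0.0182, 0.0156], [-0.0283, -0.018, 0.0177]], 'twist': [[0.021, -0.417, 0.025], [0.02, -0.416, 0.025], [0.02, -0.416, 0.025], [0.02, -0.416, 0.025]], 'gripper': [58, 58, 58, 58]}
```

send_rows(
  linear=[
    [-0.031,-0.02,-0.008],
    [-0.032,-0.02,-0.006],
    [-0.032,-0.019,-0.003],
    [-0.033,-0.019,-0.001],
    [-0.033,-0.019,0.001],
    [-0.033,-0.019,0.004],
    [-0.032,-0.019,0.006],
    [-0.032,-0.019,0.009],
  ],
  twist=[
    [0.02,-0.42,0.025],
    [0.02,-0.42,0.025],
    [0.02,-0.42,0.025],
    [0.02,-0.42,0.025],
    [0.02,-0.42,0.025],
    [0.02,-0.42,0.025],
    [0.02,-0.42,0.025],
    [0.02,-0.42,0.025],
  ],
  gripper=[58,58,58,58,58,58,58,58],
)

```text
time: 1.1
ee_pos: [0.3495, 0.3075, 0.2912]
tcp_rot: [-178.8, 33.7, 162.4]
wrist_force: [0.1, 0.2, 0.6]
opening: 0.0497
grasp_force: 0.0
```

send_rows(
  linear=[
    [-0.031,-0.019,0.011],
    [-0.03,-0.018,0.013],
    [-0.029,-0.018,0.016],
    [-0.028,-0.018,0.018],
    [0,0,0],
    [0,0,0],
  ],
  twist=[
    [0.02,-0.42,0.025],
    [0.02,-0.42,0.025],
    [0.02,-0.42,0.025],
    [0.02,-0.42,0.025],
    [0,0,0],
    [0,0,0],
  ],
  gripper=[58,58,58,58,58,58],
)

```text
time: 1.85
ee_pos: [0.4467, 0.1987, 0.3235]
tcp_rot: [-178.7, 50.4, 161.5]
wrist_force: [0.3, 0.8, 0.3]
opening: 0.0493
grasp_force: 0.0
```

Run:
```python
from h import *
import cv2
o=bot.get_obs();print(o['time'],o['q'].round(1),o['ee_pos'].round(4),o['tcp_rot'].round(1),o['opening'],o['wrist_force'].round(2))
cv2.imwrite("pics/a.png",np.vstack([camera("top")[60:340,100:500,::-1],camera("side")[20:310,150:550,::-1]]))
p,q=cur();tp,tq=pose(1.60);rows(p,q,line(p,q,tp,tq,8),58)
```

```text
1.85 [ 49.5 -28.4 -19.8  75.9 -46.3  58.8] [0.4467 0.1987 0.3235] [-178.7   50.4  161.5] 0.04932675929462832 [0.31 0.85 0.26]
{'linear': [[0.0001, -0.0001, 0.0164], [0.0001, -0.0001, 0.0164], [0.0, -0.0, 0.0165], [0.0001, -0.0001, 0.0164], [0.0, -0.0001, 0.0164], [0.0, -0.0001, 0.0164], [0.0, -0.0, 0.0164], [0.0, -0.0001, 0.0165]], 'twist': [[0.001, 0.005, -0.0], [0.002, 0.005, -0.001], [0.001, 0.005, -0.0], [0.001, 0.005, -0.001], [0.002, 0.005, -0.0], [0.001, 0.005, -0.001], [0.001, 0.005, -0.0], [0.002, 0.005, -0.001]], 'gripper': [58, 58, 58, 58, 58, 58, 58, 58]}
```

View pics/a.png

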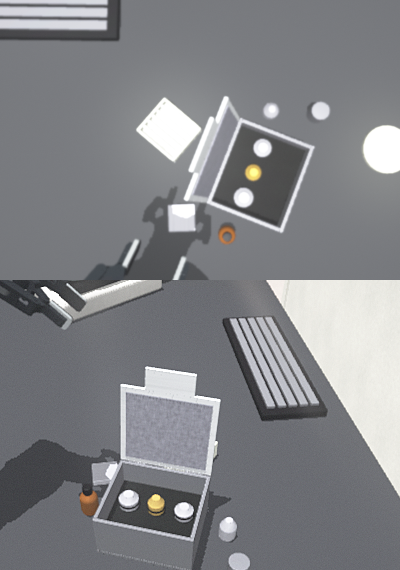

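The case is untouched and the fingertips sit at lower left of the top crop, (132,255) and (180,268), about on either side of the tab's plane. I'll check this by projection before going in.

Run:
```python
from h import *
p,q=cur()
for s in (.0247,-.0247): print((proj("top",p+q.apply([0,s,.007]))-[100,60]).round(0), (proj("side",p+q.apply([0,s,.007]))-[150,20-280]).round(0))
tp,tq=pose(1.6)
for s in(.0247,-.0247):print("goal top",(proj("top",tp+tq.apply([0,s,.007]))-[100,60]).round(0))
```

```text
[[146. 233.]] [[ 92. 316.]]
[[184. 247.]] [[ 80. 331.]]
goal top [[182. 158.]]
goal top [[215. 170.]]
```

Run:
```python
from h import *
import cv2
im=cv2.imread("pics/a.png")
p,q=cur()
for s in(.0247,-.0247):
  for z,col in((.014,(0,0,255)),(0,(0,255,0)),(-.014,(255,0,0))):
    for n,o in(("top",[100,60]),("side",[150,-260])):
      u=(proj(n,p+q.apply([0,s,z]))-o)[0].round().astype(int)
      im[u[1],u[0]]=col
a=cv2.resize(im[210:280,80:220],None,fx=4,fy=4,interpolation=0);b=cv2.resize(im[280:350,0:140],None,fx=4,fy=4,interpolation=0)
cv2.imwrite("pics/b.png",np.vstack([a,b]))
```

```text
(no output)
```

View pics/b.png

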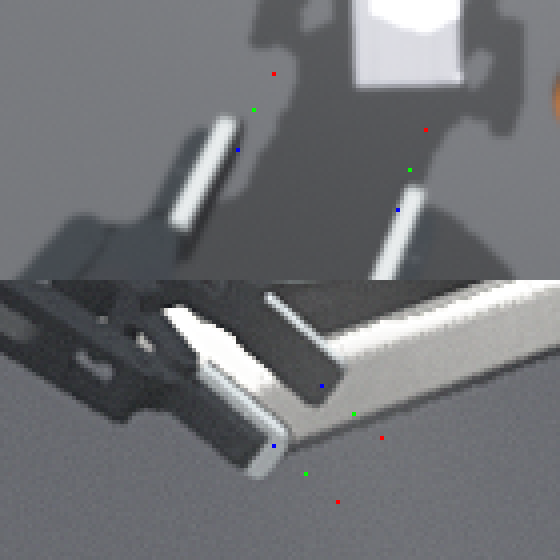

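The red, green and blue marks are at TCP +14, 0 and −14 mm. The fingertips really end about 8 mm behind the TCP at this opening, so I'll re-plan the overlap and the body clearance.

```bash
cat > chk.py <<'E'
import h;from h import *
u=np.linspace(-1,1,15)
def clear(th,thl,k):
    # min distance of body box (front 59 mm behind TCP) from lid plates
    p,q=pose(th,k=k);B=np.array([[.038*a,.0425*b,-.059-z] for a in u for b in u for z in(0,.02,.04)])
    w=R.from_euler('z',-W).apply(p+q.apply(B)-[X,Y,0])-[.07,0,.0855]
    r=-w[:,0]*np.cos(thl)+w[:,2]*np.sin(thl);t=w[:,0]*np.sin(thl)+w[:,2]*np.cos(thl)
    f=lambda v,a,b:np.maximum(0,np.maximum(a-v,v-b))
    D=lambda r1,r2,yh:np.sqrt(f(r,r1,r2)**2+f(w[:,1],-yh,yh)**2+f(t,0,.006)**2).min()
    return min(D(0,.14,.08),D(.14,.175,.04))
if __name__=="__main__":
  for e in(40,45,50):
    h.E_=np.radians(e)
    for k in(.018,.022): print(e,k,[(round(clear(t,t,k)*1e3),round(clear(t,t+.27,k)*1e3)) for t in(1.6,1.4,1.2,1,.8,.6,.4,.2,0)])
E
python3 chk.py
```

```text
40 0.018 [(25, 30), (24, 25), (23, 20), (21, 14), (18, 8), (15, 3), (13, 0), (9, 0), (7, 0)]
40 0.022 [(21, 26), (20, 21), (19, 16), (17, 11), (14, 6), (11, 1), (9, 0), (6, 0), (4, 0)]
45 0.018 [(29, 34), (28, 29), (26, 23), (24, 17), (21, 11), (18, 5), (15, 0), (12, 0), (11, 0)]
45 0.022 [(25, 30), (24, 25), (22, 19), (20, 13), (17, 8), (14, 3), (12, 0), (8, 0), (8, 0)]
50 0.018 [(31, 37), (31, 30), (30, 23), (28, 16), (25, 10), (21, 6), (18, 1), (15, 0), (14, 0)]
50 0.022 [(27, 33), (27, 26), (26, 19), (24, 13), (21, 6), (17, 3), (14, 0), (11, 0), (11, 0)]
```

```bash
sed -i 's/radians(40)/radians(45)/; s/k=.012/k=.021/' h.py
python3 - <<'E'
from h import *
p,q=cur();a=pose(1.60,back=.13);b=pose(1.60)
print(a[0],b[0]);rows(p,q,line(p,q,*a,3)+line(*a,*b,9),58)
E
```

```text
[0.46021991 0.1937689  0.32414049] [0.54639455 0.16176996 0.23221661]
{'linear': [[-0.0032, -0.0002, 0.0036], [-0.0034, -0.0002, 0.0035], [-0.0034, -0.0003, 0.0034], [0.0, 0.0, 0.0144], [0.0, 0.0, 0.0145], [0.0, 0.0, 0.0144], [0.0, 0.0, 0.0145], [0.0, 0.0, 0.0144]], 'twist': [[0.0, 0.18, 0.002], [0.0, 0.18, 0.002], [0.0, 0.18, 0.002], [0.0, 0.0, 0.0], [0.0, 0.0, 0.0], [0.0, 0.0, 0.0], [0.0, 0.0, 0.0], [0.0, 0.0, 0.0]], 'gripper': [58, 58, 58, 58, 58, 58, 58, 58]}
{'linear': [[0.0, 0.0, 0.0145], [0.0, 0.0, 0.0144], [0.0, 0.0, 0.0144], [0.0, 0.0, 0.0145]], 'twist': [[0.0, 0.0, 0.0], [0.0, 0.0, 0.0], [0.0, 0.0, 0.0], [0.0, 0.0, 0.0]], 'gripper': [58, 58, 58, 58]}
```

send_rows(
  linear=[
    [-0.003,0,0.0035],
    [-0.0035,0,0.0035],
    [-0.0035,-0.0005,0.0035],
    [0,0,0.0145],
    [0,0,0.0145],
    [0,0,0.0145],
    [0,0,0.0145],
    [0,0,0.0145],
  ],
  twist=[
    [0,0.18,0],
    [0,0.18,0],
    [0,0.18,0],
    [0,0,0],
    [0,0,0],
    [0,0,0],
    [0,0,0],
    [0,0,0],
  ],
  gripper=[58,58,58,58,58,58,58,58],
)

```text
time: 2.95
ee_pos: [0.5093, 0.1749, 0.2729]
tcp_rot: [-178.8, 45.0, 161.3]
wrist_force: [-0.5, -0.1, -0.1]
opening: 0.0495
grasp_force: 0.0
```

send_rows(
  linear=[
    [0,0,0.0145],
    [0,0,0.0145],
    [0,0,0.0145],
    [0,0,0.014],
    [0,0,0],
  ],
  twist=[
    [0,0,0],
    [0,0,0],
    [0,0,0],
    [0,0,0],
    [0,0,0],
  ],
  gripper=[58,58,58,58,58],
)

```text
time: 3.58
ee_pos: [0.5469, 0.1606, 0.2312]
tcp_rot: [-178.7, 45.0, 161.4]
wrist_force: [0.4, -0.6, -0.8]
opening: 0.0497
grasp_force: 0.0
```

Run:
```python
from h import *
import cv2
o=bot.get_obs();print(o['time'],o['q'].round(1),o['ee_pos'].round(4),o['tcp_rot'].round(1),o['opening'],o['wrist_force'].round(2),pose(1.6)[0])
a=camera("top")[130:280,220:420,::-1];b=camera("side")[70:220,225:425,::-1]
cv2.imwrite("pics/c.png",cv2.resize(np.vstack([a,b]),None,fx=2,fy=2))
p,q=cur();t=[pose(x) for x in np.linspace(1.6,1.2,17)[1:]];rows(p,q,t,58)
```

```text
3.575 [ 33.3 -23.8 -25.9  57.4 -34.8  42.8] [0.5469 0.1606 0.2312] [-178.7   45.   161.4] 0.04966188438752365 [ 0.45 -0.58 -0.78] [0.54639455 0.16176996 0.23221661]
{'linear': [[0.0003, -0.0035, -0.0002], [-0.0004, -0.0041, 0.0], [-0.0004, -0.004, 0.0001], [-0.0004, -0.0041, 0.0002], [-0.0004, -0.004, 0.0002], [-0.0005, -0.0041, 0.0003], [-0.0004, -0.004, 0.0004], [-0.0004, -0.004, 0.0005]], 'twist': [[-0.003, 0.005, 0.102], [-0.0, -0.0, 0.101], [-0.0, -0.0, 0.102], [-0.0, -0.0, 0.101], [-0.0, -0.0, 0.102], [-0.0, -0.0, 0.102], [-0.0, -0.0, 0.102], [-0.0, -0.0, 0.102]], 'gripper': [58, 58, 58, 58, 58, 58, 58, 58]}
{'linear': [[-0.0004, -0.0041, 0.0005], [-0.0004, -0.004, 0.0006], [-0.0004, -0.004, 0.0006], [-0.0004, -0.004, 0.0008], [-0.0005, -0.0039, 0.0008], [-0.0004, -0.004, 0.0008], [-0.0004, -0.0039, 0.001], [-0.0005, -0.004, 0.001]], 'twist': [[-0.0, -0.0, 0.103], [-0.0, -0.0, 0.104], [-0.0, -0.0, 0.104], [-0.0, -0.0, 0.105], [-0.0, -0.0, 0.105], [-0.0, -0.0, 0.106], [-0.0, -0.0, 0.107], [-0.0, -0.0, 0.108]], 'gripper': [58, 58, 58, 58, 58, 58, 58, 58]}
```

View pics/c.png

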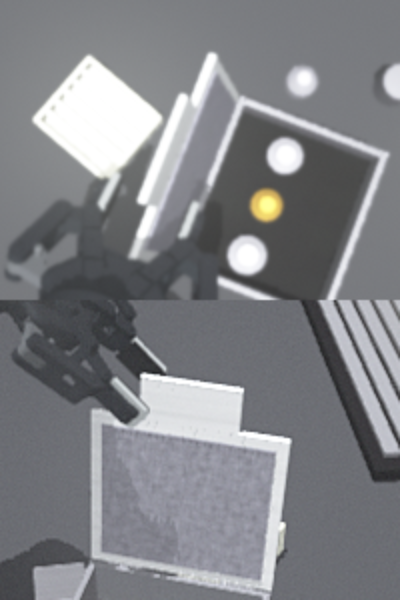

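Side crop: the front finger's tip at (148,412) overlaps the tab's left edge (x≈140) by about 8 mm, and the rear finger stands behind the tab. In the top crop the lid stands free between the fingers. I'll start tipping it.

send_rows(
  linear=[
    [0,-0.0035,0.001],
    [-0.0005,-0.004,0.001],
    [-0.0005,-0.004,0],
    [-0.0005,-0.004,0],
    [-0.0005,-0.004,0],
    [-0.0005,-0.004,0.0005],
    [-0.0005,-0.004,0.0005],
    [-0.0005,-0.004,0.0005],
  ],
  twist=[
    [0,0,0.1],
    [0,0,0.1],
    [0,0,0.1],
    [0,0,0.1],
    [0,0,0.1],
    [0,0,0.1],
    [0,0,0.1],
    [0,0,0.1],
  ],
  gripper=[58,58,58,58,58,58,58,58],
)

```text
time: 4.68
ee_pos: [0.5395, 0.1299, 0.2315]
tcp_rot: [173.2, 44.6, 150.0]
wrist_force: [0.3, 0.5, 1.1]
opening: 0.0497
grasp_force: 0.2
```

send_rows(
  linear=[
    [-0.0005,-0.004,0.0005],
    [-0.0005,-0.004,0.0005],
    [-0.0005,-0.004,0.0005],
    [-0.0005,-0.004,0.001],
    [-0.0005,-0.004,0.001],
    [-0.0005,-0.004,0.001],
    [-0.0005,-0.004,0.001],
    [-0.0005,-0.004,0.001],
  ],
  twist=[
    [0,0,0.1],
    [0,0,0.1],
    [0,0,0.1],
    [0,0,0.1],
    [0,0,0.11],
    [0,0,0.11],
    [0,0,0.11],
    [0,0,0.11],
  ],
  gripper=[58,58,58,58,58,58,58,58],
)

```text
time: 5.68
ee_pos: [0.5313, 0.0986, 0.2255]
tcp_rot: [165.2, 43.1, 138.5]
wrist_force: [-1.0, -0.3, 1.2]
opening: 0.0496
grasp_force: 0.1
```

```bash
sed -i 's/k=.021/k=.023/' h.py
python3 - <<'E'
from h import *
import cv2
o=bot.get_obs();print(o['time'],o['q'].round(1),o['ee_pos'].round(4),o['wrist_force'].round(2),pose(1.2)[0])
a=camera("top")[130:280,220:420,::-1];b=camera("side")[70:220,225:425,::-1]
cv2.imwrite("pics/d.png",cv2.resize(np.vstack([a,b]),None,fx=2,fy=2))
p,q=cur();t=[pose(x) for x in np.linspace(1.2,.8,17)[1:]];rows(p,q,t,58)
E
```

```text
5.675 [ 26.8 -31.8 -32.1  55.5 -31.3  52.6] [0.5313 0.0986 0.2255] [-0.96 -0.28  1.19] [0.53006499 0.09922104 0.22491278]
{'linear': [[0.0011, -0.004, 0.0005], [-0.0005, -0.0039, 0.0012], [-0.0004, -0.0038, 0.0012], [-0.0005, -0.0039, 0.0012], [-0.0004, -0.0038, 0.0014], [-0.0005, -0.0038, 0.0014], [-0.0004, -0.0038, 0.0014], [-0.0005, -0.0038, 0.0015]], 'twist': [[-0.003, 0.006, 0.121], [0.0, 0.0, 0.11], [0.0, 0.0, 0.111], [0.0, 0.0, 0.112], [0.0, 0.0, 0.114], [0.0, 0.0, 0.115], [0.0, 0.0, 0.116], [0.0, 0.0, 0.118]], 'gripper': [58, 58, 58, 58, 58, 58, 58, 58]}
{'linear': [[-0.0005, -0.0037, 0.0016], [-0.0005, -0.0037, 0.0016], [-0.0005, -0.0037, 0.0017], [-0.0005, -0.0037, 0.0018], [-0.0005, -0.0036, 0.0018], [-0.0005, -0.0036, 0.0019], [-0.0006, -0.0036, 0.0019], [-0.0005, -0.0035, 0.0019]], 'twist': [[0.0, 0.0, 0.119], [0.0, 0.0, 0.121], [0.0, 0.0, 0.123], [0.0, 0.0, 0.125], [0.0, 0.0, 0.126], [0.0, 0.0, 0.129], [0.0, 0.0, 0.13], [0.0, 0.0, 0.133]], 'gripper': [58, 58, 58, 58, 58, 58, 58, 58]}
```

View pics/d.png

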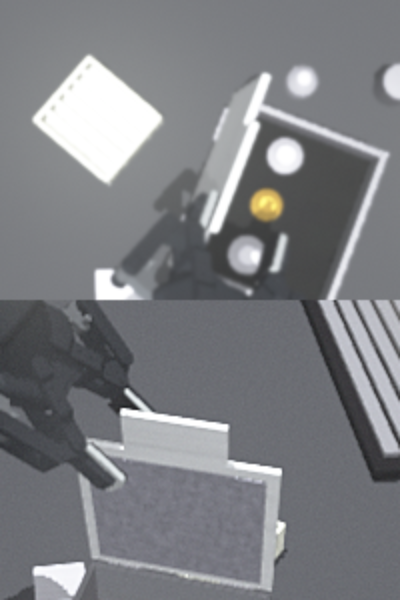

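Side crop: the rear finger is pushing the tab; the lid, at about 1.45 rad, leans forward with the tab end at (122,410)–(228,428), and the front finger waits ahead. I'll continue slowly through the falling point.

send_rows(
  linear=[
    [0.001,-0.004,0.0005],
    [-0.0005,-0.004,0.001],
    [-0.0005,-0.004,0.001],
    [-0.0005,-0.004,0.0015],
    [-0.0005,-0.004,0.0015],
    [-0.0005,-0.004,0.0015],
    [-0.0005,-0.004,0.0015],
    [-0.0005,-0.004,0.0015],
  ],
  twist=[
    [0,0,0.12],
    [0,0,0.11],
    [0,0,0.11],
    [0,0,0.11],
    [0,0,0.115],
    [0,0,0.115],
    [0,0,0.115],
    [0,0,0.12],
  ],
  gripper=[58,58,58,58,58,58,58,58],
)

```text
time: 6.78
ee_pos: [0.5217, 0.069, 0.2127]
tcp_rot: [157.5, 40.1, 126.9]
wrist_force: [-0.3, 0.3, -0.1]
opening: 0.0494
grasp_force: 0.0
```

```bash
cat > fit.py <<'E'
from h import *
D=[([74.083,4.979,10.078,95.1,0,90],[.151,.529,.225]),([49.5,-28.4,-19.8,75.9,-46.3,58.8],[.4467,.1987,.3235]),([33.3,-23.8,-25.9,57.4,-34.8,42.8],[.5469,.1606,.2312]),([26.8,-31.8,-32.1,55.5,-31.3,52.6],[.5313,.0986,.2255])]
o=bot.get_obs();D.append((o['q'].tolist(),o['ee_pos'].tolist()))
print(o['time'],o['q'].round(1),o['ee_pos'].round(4),o['tcp_rot'].round(1),o['wrist_force'].round(2),o['joint_efforts'].round(1))
ry=lambda a:R.from_euler('y',a,degrees=True)
def fk(q,P):
    h,v2x,v2z,v3x,v3z,L,v4z=P
    a=q[1]-q[2]+q[3]
    # tool dir horizontal at a=0, j5 swings it about the axis normal to it in the arm plane
    t=ry(a)*R.from_euler('z',q[4],degrees=True)
    p=np.array([0,0,h])+ry(q[1]).apply([v2x,0,v2z])+ry(q[1]-q[2]).apply([v3x,0,v3z])+ry(a).apply([0,0,v4z])+t.apply([L,0,0])
    return R.from_euler('z',q[0],degrees=True).apply(p),R.from_euler('z',q[0],degrees=True).apply(t.apply([1,0,0]))
if __name__=="__main__":
    p0=np.array([.3,0,.3,.3,0,.3,0])
    r=least_squares(lambda P:np.r_[np.concatenate([fk(q,P)[0]-np.array(x) for q,x in D])/.001,(P-p0)/.3],p0)
    print(r.x.round(3));print([((fk(q,r.x)[0]-x)*1e3).round(1).tolist() for q,x in D])
    print(fk(D[-1][0],r.x)[1],cur()[1].apply([0,0,1]))
    np.save("P.npy",r.x)
E
python3 fit.py
```

```text
6.775 [ 23.2 -35.9 -36.   53.9 -29.2  58.4] [0.5217 0.069  0.2127] [157.5  40.1 126.9] [-0.26  0.29 -0.15] [  0.5 -15.4  53.5  -6.1  -1.4  -0.2]
[-0.041 -0.05   0.308  0.524  0.201  0.291  0.07 ]
[[0.1, 0.9, -0.2], [-0.7, -0.8, 0.2], [-1.9, -1.5, -0.5], [-0.4, 0.0, -0.3], [2.6, 1.2, 0.8]]
[ 0.6633767  -0.24668336 -0.706455  ] [ 0.6633767  -0.24668336 -0.706455  ]
```

Run:
```python
import h;from h import *;from fit import fk
P=np.load("P.npy");q0=bot.get_obs()['q'][:5]
for e in(45,50,55):
    h.E_=np.radians(e)
    for th in(1.,.6,.3,0):
        tp,tq=pose(th);d=tq.apply([0,0,1])
        r=least_squares(lambda q:np.r_[(fk(q,P)[0]-tp)*100,(fk(q,P)[1]-d)*30],q0,x_scale=10)
        print(e,th,r.x.round(1),round(r.cost,4))
h.E_=np.radians(45)
import cv2
b=camera("side")[70:270,225:425,::-1];cv2.imwrite("pics/e.png",cv2.resize(b,None,fx=2,fy=2))
```

```text
6.775 [ 23.2 -35.9 -36.   53.9 -29.2  58.4] [0.5217 0.069  0.2127] [157.5  40.1 126.9] [-0.26  0.29 -0.15] [  0.5 -15.4  53.5  -6.1  -1.4  -0.2]
45 1.0 [ 23.3 -36.3 -36.3  54.2 -29.2] 0.0
45 0.6 [ 16.1 -44.8 -45.5  50.5 -24.9] 0.0
45 0.3 [ 11.6 -50.6 -53.   47.3 -22. ] 0.0
45 0 [  8.8 -56.  -60.6  44.2 -20.1] 0.0
50 1.0 [ 21.5 -33.1 -32.4  58.7 -25.4] 0.0
50 0.6 [ 14.5 -41.  -41.5  54.9 -21.6] 0.0
50 0.3 [ 10.1 -46.3 -48.8  51.6 -19. ] 0.0
50 0 [  7.2 -51.2 -56.4  48.2 -17.3] 0.0
55 1.0 [ 19.7 -29.7 -28.4  63.1 -21.7] 0.0
55 0.6 [ 12.9 -37.2 -37.6  59.3 -18.4] 0.0
55 0.3 [  8.6 -42.1 -44.8  55.8 -16.1] 0.0
55 0 [  5.6 -46.6 -52.2  52.2 -14.6] 0.0
```

View pics/e.png

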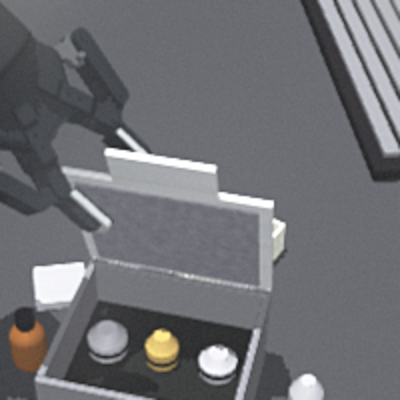

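The lid (about 1.25 rad) is still against the rear finger; tab end at (105,150)–(217,165). Joint 2 would run past its range near shut, so I'll turn the tool towards the front as the lid comes down.

```bash
cat >> h.py <<'E'
def pose2(th,e,b,r=.172,yk=.038,k=.024,off=0.,dw=(0,0,0),G=G):
    e,b=np.radians([e,b])
    d=np.array([np.cos(e)*np.sin(b),-np.cos(e)*np.cos(b),-np.sin(e)]);n=np.array([np.sin(th),0,np.cos(th)])
    c=n-(n@d)*d;c/=np.linalg.norm(c)
    p=np.array(lidpt(r,yk,0,th))+c*(G/2-off)+d*k+np.array(dw)
    return c2w(p,X,Y,W)[0],R.from_euler('z',W)*R.from_matrix(np.c_[np.cross(c,d),c,d])
E
python3 - <<'E'
import h,chk;from h import *;from fit import fk
P=np.load("P.npy");q0=bot.get_obs()['q'][:5]
print(np.degrees(np.arcsin(np.clip(1,0,1))))
for e in(45,50,55):
    for b in(0,30,45,60):
        out=[]
        for th in(.6,.3,0):
            tp,tq=pose2(th,e,b);d=tq.apply([0,0,1])
            r=least_squares(lambda q:np.r_[(fk(q,P)[0]-tp)*100,(fk(q,P)[1]-d)*30],q0,x_scale=10)
            chk.pose=lambda t,k:(tp,tq)
            out.append((r.x.round(0).tolist(),round(chk.clear(th,th,0)*1e3)))
        print(e,b,out)
E
```

```text
6.825 [ 23.2 -35.9 -36.   53.9 -29.2  58.4] [0.5216 0.0686 0.2124] [157.5  40.1 126.8] [0.3  0.34 0.47] [  0.5 -16.1  54.5  -6.5  -1.3  -0.1]
90.0
45 0 [([15.0, -45.0, -45.0, 50.0, -24.0], 18), ([10.0, -51.0, -53.0, 47.0, -21.0], 9), ([7.0, -57.0, -61.0, 44.0, -19.0], 6)]
45 30 [([-2.0, -49.0, -48.0, 47.0, 8.0], 30), ([-7.0, -54.0, -55.0, 46.0, 12.0], 27), ([-10.0, -58.0, -62.0, 43.0, 14.0], 20)]
45 45 [([-10.0, -46.0, -45.0, 51.0, 24.0], 30), ([-15.0, -50.0, -52.0, 50.0, 27.0], 29), ([-17.0, -53.0, -59.0, 47.0, 28.0], 28)]
45 60 [([-16.0, -40.0, -41.0, 60.0, 36.0], 30), ([-20.0, -43.0, -47.0, 59.0, 38.0], 29), ([-22.0, -45.0, -54.0, 56.0, 38.0], 28)]
50 0 [([13.0, -41.0, -41.0, 55.0, -21.0], 22), ([8.0, -47.0, -49.0, 52.0, -18.0], 12), ([5.0, -52.0, -57.0, 48.0, -16.0], 10)]
50 30 [([-1.0, -45.0, -43.0, 52.0, 7.0], 29), ([-6.0, -49.0, -50.0, 50.0, 10.0], 29), ([-9.0, -53.0, -57.0, 47.0, 12.0], 20)]
50 45 [([-9.0, -42.0, -41.0, 56.0, 21.0], 30), ([-13.0, -46.0, -48.0, 54.0, 23.0], 29), ([-15.0, -49.0, -55.0, 51.0, 24.0], 28)]
50 60 [([-14.0, -37.0, -37.0, 63.0, 31.0], 30), ([-18.0, -40.0, -44.0, 62.0, 33.0], 29), ([-19.0, -42.0, -50.0, 58.0, 33.0], 28)]
55 0 [([12.0, -37.0, -37.0, 59.0, -18.0], 25), ([7.0, -42.0, -45.0, 56.0, -15.0], 16), ([4.0, -47.0, -53.0, 52.0, -14.0], 13)]
55 30 [([-1.0, -41.0, -39.0, 57.0, 6.0], 29), ([-5.0, -45.0, -46.0, 54.0, 8.0], 28), ([-8.0, -48.0, -53.0, 51.0, 10.0], 21)]
55 45 [([-7.0, -38.0, -37.0, 60.0, 17.0], 29), ([-11.0, -42.0, -44.0, 58.0, 19.0], 28), ([-13.0, -45.0, -51.0, 55.0, 20.0], 28)]
55 60 [([-11.0, -34.0, -34.0, 66.0, 26.0], 30), ([-15.0, -37.0, -41.0, 65.0, 28.0], 29), ([-17.0, -39.0, -47.0, 61.0, 28.0], 28)]
```

Run:
```python
from h import *
p,q=cur();t=[pose(x) for x in np.linspace(1.,.84,9)[1:]];rows(p,q,t,58)
```

```text
{'linear': [[-0.0, -0.0015, 0.0009], [-0.0004, -0.003, 0.0013], [-0.0004, -0.003, 0.0013], [-0.0004, -0.0029, 0.0014], [-0.0005, -0.0029, 0.0014], [-0.0004, -0.0029, 0.0015], [-0.0004, -0.0029, 0.0014], [-0.0004, -0.0029, 0.0015]], 'twist': [[-0.002, 0.005, 0.09], [-0.0, 0.0, 0.096], [-0.0, 0.0, 0.098], [-0.0, 0.0, 0.099], [-0.0, 0.0, 0.099], [-0.0, 0.0, 0.101], [-0.0, 0.0, 0.103], [-0.0, 0.0, 0.103]], 'gripper': [58, 58, 58, 58, 58, 58, 58, 58]}
```

send_rows(
  linear=[
    [0,-0.002,0.001],
    [-0.0005,-0.003,0.0015],
    [-0.0005,-0.003,0.0015],
    [-0.0005,-0.003,0.0015],
    [-0.0005,-0.003,0.0015],
    [-0.0005,-0.003,0.0015],
    [-0.0005,-0.003,0.0015],
    [-0.0005,-0.003,0.0015],
  ],
  twist=[
    [0,0,0.09],
    [0,0,0.1],
    [0,0,0.1],
    [0,0,0.1],
    [0,0,0.1],
    [0,0,0.1],
    [0,0,0.1],
    [0,0,0.1],
  ],
  gripper=[58,58,58,58,58,58,58,58],
)

```text
time: 7.82
ee_pos: [0.5166, 0.0475, 0.1991]
tcp_rot: [151.8, 36.7, 117.8]
wrist_force: [-0.1, 0.1, -0.7]
opening: 0.0496
grasp_force: 0.0
```

Run:
```python
from h import *
import cv2
o=bot.get_obs();print(o['time'],o['q'].round(1),o['ee_pos'].round(4),o['wrist_force'].round(2),o['grasp_force'],pose(.84)[0])
a=camera("top")[130:280,220:420,::-1];b=camera("side")[100:250,225:425,::-1]
cv2.imwrite("pics/f.png",cv2.resize(np.vstack([a,b]),None,fx=2,fy=2))
p,q=cur();t=[];N=20
for i in range(1,N+1):
    s=i/N;t.append(pose2(.84-.34*s,45+3*s,60*s,r=.162+.01*s,yk=.04-.002*s,k=.023+.001*s))
rows(p,q,t,58)
```

```text
7.825 [ 20.3 -38.5 -39.1  52.3 -27.5  63.6] [0.5166 0.0475 0.1991] [-0.12  0.12 -0.66] 0.0 [0.51629745 0.04841938 0.19933236]
{'linear': [[0.0006, -0.0013, -0.0002], [0.0, -0.0019, 0.0004], [0.0001, -0.0019, 0.0004], [0.0001, -0.0021, 0.0003], [0.0001, -0.002, 0.0003], [0.0002, -0.0022, 0.0004], [0.0002, -0.0021, 0.0003], [0.0003, -0.0022, 0.0003]], 'twist': [[-0.169, 0.135, 0.028], [-0.163, 0.136, 0.017], [-0.156, 0.142, 0.016], [-0.15, 0.147, 0.013], [-0.144, 0.154, 0.011], [-0.138, 0.158, 0.01], [-0.13, 0.163, 0.007], [-0.124, 0.168, 0.005]], 'gripper': [58, 58, 58, 58, 58, 58, 58, 58]}
{'linear': [[0.0003, -0.0023, 0.0003], [0.0003, -0.0023, 0.0003], [0.0004, -0.0024, 0.0003], [0.0003, -0.0024, 0.0003], [0.0005, -0.0024, 0.0004], [0.0005, -0.0025, 0.0003], [0.0005, -0.0025, 0.0004], [0.0005, -0.0025, 0.0004]], 'twist': [[-0.117, 0.171, 0.003], [-0.11, 0.176, 0.0], [-0.103, 0.179, -0.002], [-0.096, 0.183, -0.005], [-0.089, 0.185, -0.009], [-0.082, 0.188, -0.012], [-0.074, 0.191, -0.015], [-0.068, 0.192, -0.02]], 'gripper': [58, 58, 58, 58, 58, 58, 58, 58]}
{'linear': [[0.0006, -0.0026, 0.0005], [0.0006, -0.0027, 0.0004], [0.0007, -0.0026, 0.0005], [0.0007, -0.0027, 0.0006]], 'twist': [[-0.061, 0.194, -0.024], [-0.054, 0.196, -0.029], [-0.047, 0.196, -0.034], [-0.041, 0.198, -0.039]], 'gripper': [58, 58, 58, 58]}
```

View pics/f.png

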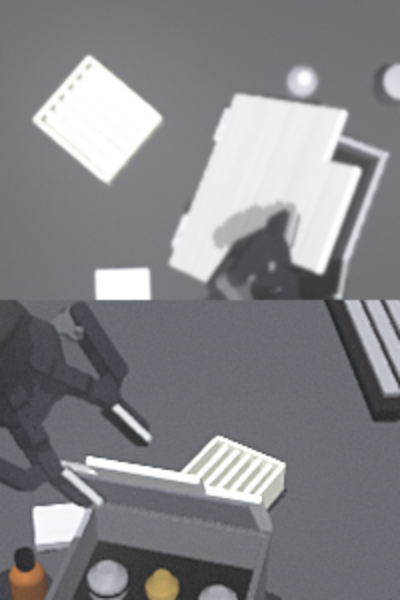

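The lid has fallen: the tab end is now at top crop (360,168)–(322,272), side crop (88,460)–(200,478). I'll estimate its angle from those pixels, along with where finger B should stop it.

Run:
```python
from h import *
S=lambda u,v:(225+u/2,100+(v-300)/2);T=lambda u,v:(220+u/2,130+v/2)
for th in(1,.9,.8,.7,.6,.5):
    s=proj("side",c2w([lidpt(.175,.04,.006,th),lidpt(.175,-.04,.006,th)],X,Y,W));t=proj("top",c2w([lidpt(.175,-.04,.006,th),lidpt(.175,.04,.006,th)],X,Y,W))
    print(th,((s-[225,100])*2+[0,300]).round().tolist(),((t-[220,130])*2).round().tolist())
p,q=cur()
for z in(-.008,-.03):
    b=p+q.apply([0,-.0247,z]);w=R.from_euler('z',-W).apply(b-[X,Y,0])-[.07,0,.0855]
    print("B",w.round(4),"angle",np.arctan2(w[2],-w[0]),np.hypot(w[0],w[2]))
```

```text
1 [[93.0, 437.0], [206.0, 456.0]] [[348.0, 161.0], [309.0, 268.0]]
0.9 [[87.0, 461.0], [201.0, 481.0]] [[365.0, 169.0], [327.0, 275.0]]
0.8 [[82.0, 486.0], [196.0, 506.0]] [[380.0, 177.0], [342.0, 281.0]]
0.7 [[78.0, 512.0], [191.0, 532.0]] [[392.0, 184.0], [355.0, 286.0]]
0.6 [[74.0, 537.0], [187.0, 558.0]] [[402.0, 190.0], [366.0, 290.0]]
0.5 [[71.0, 561.0], [184.0, 582.0]] [[409.0, 195.0], [374.0, 293.0]]
B [-0.1087  0.0287  0.1098] angle 0.7904734469182382 0.15456829834767058
B [-0.1087  0.0442  0.1254] angle 0.8564699989616067 0.1659675974635042
```

The lid is at about 0.9 rad with finger B just under it (0.86). I'll now turn the tool towards the front while lowering.

send_rows(
  linear=[
    [0.0005,-0.0015,0],
    [0,-0.002,0.0005],
    [0,-0.002,0.0005],
    [0,-0.002,0.0005],
    [0,-0.002,0.0005],
    [0,-0.002,0.0005],
    [0,-0.002,0.0005],
    [0.0005,-0.002,0.0005],
  ],
  twist=[
    [-0.17,0.135,0.03],
    [-0.16,0.135,0.02],
    [-0.155,0.14,0.015],
    [-0.15,0.145,0.015],
    [-0.145,0.155,0.01],
    [-0.14,0.16,0.01],
    [-0.13,0.165,0.005],
    [-0.125,0.17,0.005],
  ],
  gripper=[58,58,58,58,58,58,58,58],
)

```text
time: 8.93
ee_pos: [0.5095, 0.0376, 0.1892]
tcp_rot: [143.5, 26.1, 124.4]
wrist_force: [-0.8, -0.6, -0.5]
opening: 0.0493
grasp_force: 0.2
```

Run:
```python
from h import *
o=bot.get_obs();print(o['time'],o['q'].round(1),o['wrist_force'].round(2),o['grasp_force'])
p,q=cur();t=[];N=20
for i in range(9,N+1):
    s=i/N;t.append(pose2(.84-.34*s,45+3*s,60*s,r=.162+.01*s,yk=.04-.002*s,k=.023+.001*s))
print(pose2(.84-.34*.4,46.2,24,r=.166,yk=.0392,k=.0234)[0]-p)
rows(p,q,t,58)
```

```text
8.925 [  4.5 -47.1 -44.7  48.6  -0.5  51.1] [-0.77 -0.62 -0.49] 0.19089089124463499
[-0.00127187  0.00018244  0.00022743]
{'linear': [[0.001, -0.0027, -0.0007], [0.0003, -0.0023, 0.0003], [0.0004, -0.0023, 0.0003], [0.0003, -0.0024, 0.0003], [0.0005, -0.0025, 0.0003], [0.0005, -0.0024, 0.0004], [0.0005, -0.0026, 0.0004], [0.0005, -0.0025, 0.0004]], 'twist': [[-0.11, 0.164, 0.005], [-0.11, 0.176, 0.001], [-0.103, 0.179, -0.003], [-0.096, 0.183, -0.005], [-0.089, 0.185, -0.009], [-0.082, 0.188, -0.012], [-0.075, 0.191, -0.015], [-0.067, 0.192, -0.02]], 'gripper': [58, 58, 58, 58, 58, 58, 58, 58]}
{'linear': [[0.0006, -0.0026, 0.0004], [0.0006, -0.0026, 0.0005], [0.0007, -0.0027, 0.0005], [0.0007, -0.0027, 0.0006]], 'twist': [[-0.061, 0.194, -0.024], [-0.054, 0.195, -0.029], [-0.047, 0.197, -0.034], [-0.041, 0.197, -0.039]], 'gripper': [58, 58, 58, 58]}
```

Joint 2 is at −47.1, close to its limit. I'll refit the kinematics and plan the next stretch with more tilt and less lowering.

```bash
sed -i 's/^o=bot.get_obs/D+=[([23.2,-35.9,-36,53.9,-29.2],[.5217,.069,.2127]),([20.3,-38.5,-39.1,52.3,-27.5],[.5166,.0475,.1991])]\no=bot.get_obs/' fit.py; python3 fit.py
cat > ik.py <<'E'
from h import *;from fit import fk
P=np.load("P.npy")
def ik(pose,q0):
    tp,tq=pose;d=tq.apply([0,0,1])
    return least_squares(lambda q:np.r_[(fk(q,P)[0]-tp)*100,(fk(q,P)[1]-d)*30],q0,x_scale=10).x
E
python3 - <<'E'
from ik import *
q0=bot.get_obs()['q'][:5]
f=lambda th,e,b:pose2(th,e,b,r=.162+.01*b/60,yk=.04-.002*b/60,k=.023+.001*b/60)
print("now",ik(cur(),q0).round(1))
for a in((.704,46.2,24),(.70,50,24),(.69,52,30),(.66,53,40),(.6,53,50),(.5,52,60),(.3,52,60),(0,52,60),(0,50,60),(0,50,70)): print(a,ik(f(*a),q0).round(1))
E
```

```text
8.925 [  4.5 -47.1 -44.7  48.6  -0.5  51.1] [0.5095 0.0376 0.1892] [143.5  26.1 124.4] [-0.77 -0.62 -0.49] [ 2.4 -7.9 54.9 -7.8 -0.8  0.3]
[-0.029 -0.051  0.309  0.525  0.188  0.292  0.068]
[[0.2, 1.1, 0.4], [-0.0, -0.5, 0.1], [-2.9, -2.5, -1.0], [-1.2, -0.7, -1.0], [2.0, 0.6, 0.2], [4.9, 1.7, -0.4], [-3.0, -0.2, 1.7]]
[ 0.69068658  0.04557292 -0.72171681] [ 0.69068658  0.04557292 -0.72171681]
8.925 [  4.5 -47.1 -44.7  48.6  -0.5  51.1] [0.5095 0.0376 0.1892] [143.5  26.1 124.4] [-0.77 -0.62 -0.49] [ 2.4 -7.9 54.9 -7.8 -0.8  0.3]
now [  4.5 -46.6 -44.6  48.2  -0.5]
(0.704, 46.2, 24) [  4.7 -46.8 -44.7  48.3  -0.7]
(0.7, 50, 24) [  4.6 -43.6 -41.6  52.   -0.6]
(0.69, 52, 30) [  1.4 -41.9 -39.9  54.3   5.1]
(0.66, 53, 40) [ -3.9 -40.2 -38.6  57.   13.9]
(0.6, 53, 50) [ -9.1 -38.5 -37.9  60.2  22.1]
(0.5, 52, 60) [-14.4 -36.6 -37.9  64.1  29.9]
(0.3, 52, 60) [-16.6 -38.5 -42.2  62.8  30.8]
(0, 52, 60) [-18.1 -40.4 -48.5  59.3  31.4]
(0, 50, 60) [-19.2 -41.6 -49.8  58.3  33.4]
(0, 50, 70) [-21.1 -36.3 -45.9  65.   37.4]
```

```bash
cat >> h.py <<'E'
def f3(th,e,b,off=0,dw=(0,0,0)): return pose2(th,e,b,r=.162+.01*b/60,yk=.04-.002*b/60,k=.023+.001*b/60,off=off,dw=dw)
E
python3 - <<'E'
from h import *
W_=np.array([(0,.704,46.2,24),(3,.695,51,29),(7,.66,52.5,41),(11,.6,52,52),(16,.5,50,62)])
p,q=cur();t=[f3(*[np.interp(i,W_[:,0],W_[:,j]) for j in(1,2,3)]) for i in range(1,17)]
rows(p,q,t,58)
E
```

```text
{'linear': [[0.0015, -0.0012, -0.0008], [0.0008, -0.0007, 0.0003], [0.0009, -0.0008, 0.0003], [0.0005, -0.0011, -0.0], [0.0005, -0.0012, -0.0001], [0.0006, -0.0012, 0.0], [0.0006, -0.0013, 0.0], [0.0003, -0.0021, 0.0003]], 'twist': [[0.059, 0.182, -0.061], [0.056, 0.186, -0.066], [0.06, 0.182, -0.067], [-0.082, 0.173, -0.043], [-0.076, 0.175, -0.043], [-0.069, 0.175, -0.045], [-0.062, 0.177, -0.045], [-0.092, 0.14, -0.013]], 'gripper': [58, 58, 58, 58, 58, 58, 58, 58]}
{'linear': [[0.0004, -0.0021, 0.0003], [0.0004, -0.0022, 0.0003], [0.0004, -0.0022, 0.0003], [0.0002, -0.0029, 0.0008], [0.0002, -0.0029, 0.0007], [0.0003, -0.003, 0.0008], [0.0003, -0.0029, 0.0008], [0.0003, -0.003, 0.0008]], 'twist': [[-0.088, 0.145, -0.016], [-0.082, 0.147, -0.018], [-0.078, 0.151, -0.023], [-0.082, 0.101, 0.009], [-0.079, 0.104, 0.005], [-0.077, 0.107, 0.001], [-0.075, 0.111, -0.003], [-0.071, 0.113, -0.007]], 'gripper': [58, 58, 58, 58, 58, 58, 58, 58]}
```

send_rows(
  linear=[
    [0.0015,-0.001,-0.001],
    [0.001,-0.001,0.0005],
    [0.001,-0.001,0.0005],
    [0.0005,-0.001,0],
    [0.0005,-0.001,0],
    [0.0005,-0.001,0],
    [0.0005,-0.0015,0],
    [0.0005,-0.002,0.0005],
  ],
  twist=[
    [0.06,0.18,-0.06],
    [0.055,0.185,-0.065],
    [0.06,0.18,-0.065],
    [-0.08,0.175,-0.045],
    [-0.075,0.175,-0.045],
    [-0.07,0.175,-0.045],
    [-0.06,0.175,-0.045],
    [-0.09,0.14,-0.015],
  ],
  gripper=[58,58,58,58,58,58,58,58],
)

```text
time: 9.93
ee_pos: [0.502, 0.0356, 0.1816]
tcp_rot: [145.9, 16.7, 136.2]
wrist_force: [-0.0, -0.5, -0.0]
opening: 0.0495
grasp_force: 0.2
```

send_rows(
  linear=[
    [0.0005,-0.002,0.0005],
    [0.0005,-0.002,0.0005],
    [0.0005,-0.002,0.0005],
    [0,-0.003,0.001],
    [0,-0.003,0.0005],
    [0.0005,-0.003,0.001],
    [0.0005,-0.003,0.0005],
    [0.0005,-0.003,0.001],
  ],
  twist=[
    [-0.09,0.145,-0.015],
    [-0.08,0.145,-0.02],
    [-0.08,0.15,-0.025],
    [-0.08,0.1,0.01],
    [-0.08,0.105,0.005],
    [-0.075,0.105,0],
    [-0.075,0.11,-0.005],
    [-0.07,0.115,-0.005],
  ],
  gripper=[58,58,58,58,58,58,58,58],
)

```text
time: 10.92
ee_pos: [0.4934, 0.0245, 0.1643]
tcp_rot: [141.0, 9.2, 142.6]
wrist_force: [0.4, 0.8, -0.3]
opening: 0.0494
grasp_force: 0.2
```

Run:
```python
from ik import *
import cv2
o=bot.get_obs();print(f3(.5,50,62)[0]-o['ee_pos'])
a=camera("top")[130:280,220:420,::-1];b=camera("side")[120:270,205:405,::-1]
cv2.imwrite("pics/g.png",cv2.resize(np.vstack([a,b]),None,fx=2,fy=2))
for a in((.25,48,66),(0,47,70)): print(ik(f3(*a),o['q'][:5]).round(1))
p,q=cur();N=20;rows(p,q,[f3(.5-.4*i/N,50-3*i/N,62+8*i/N) for i in range(1,N+1)],58)
```

```text
10.925 [-15.7 -30.4 -34.7  61.3  32.7  25.7] [0.4934 0.0245 0.1643] [141.    9.2 142.6] [ 0.38  0.81 -0.28] [  1.1 -20.8  51.4  -4.7   1.3   0.4]
[-0.00031582 -0.00086645  0.0010086 ]
[-20.5 -37.9 -43.4  64.5  37.7]
[-22.7 -37.5 -47.4  64.2  40.5]
{'linear': [[-0.0004, -0.0026, -0.0003], [-0.0001, -0.0031, 0.0013], [-0.0, -0.003, 0.0014], [-0.0001, -0.003, 0.0014], [-0.0001, -0.003, 0.0015], [-0.0, -0.003, 0.0015], [-0.0001, -0.003, 0.0016], [-0.0, -0.0029, 0.0016]], 'twist': [[-0.035, 0.028, 0.029], [-0.02, 0.022, 0.031], [-0.021, 0.022, 0.031], [-0.02, 0.022, 0.03], [-0.02, 0.023, 0.031], [-0.019, 0.023, 0.029], [-0.02, 0.023, 0.03], [-0.019, 0.023, 0.029]], 'gripper': [58, 58, 58, 58, 58, 58, 58, 58]}
{'linear': [[-0.0001, -0.0029, 0.0017], [-0.0, -0.0029, 0.0017], [-0.0001, -0.0029, 0.0017], [-0.0, -0.0028, 0.0018], [-0.0, -0.0028, 0.0019], [-0.0001, -0.0028, 0.0019], [-0.0, -0.0027, 0.002], [-0.0, -0.0027, 0.002]], 'twist': [[-0.019, 0.024, 0.028], [-0.019, 0.024, 0.029], [-0.018, 0.024, 0.028], [-0.018, 0.025, 0.027], [-0.019, 0.025, 0.027], [-0.017, 0.025, 0.027], [-0.018, 0.025, 0.026], [-0.017, 0.025, 0.026]], 'gripper': [58, 58, 58, 58, 58, 58, 58, 58]}
{'linear': [[-0.0001, -0.0027, 0.002], [0.0, -0.0026, 0.0021], [-0.0, -0.0027, 0.0021], [-0.0, -0.0025, 0.0022]], 'twist': [[-0.017, 0.026, 0.026], [-0.017, 0.026, 0.025], [-0.017, 0.026, 0.025], [-0.016, 0.027, 0.024]], 'gripper': [58, 58, 58, 58]}
```

View pics/g.png

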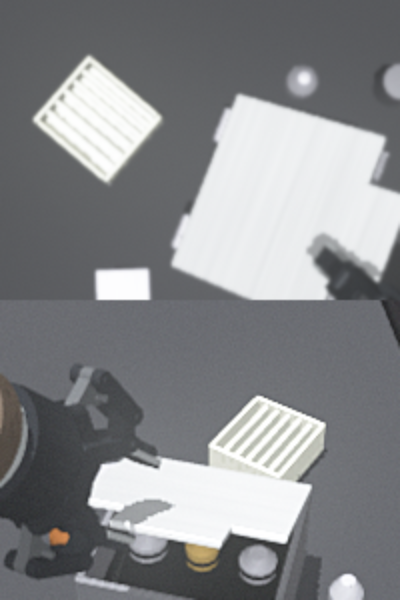

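Side crop: the lid rests on the lower finger at about 0.5 rad; the tab is over finger B at (100,515), and the bystanders are where they were. I'll lower on.

send_rows(
  linear=[
    [-0.0005,-0.0025,0],
    [0,-0.003,0.0015],
    [0,-0.003,0.0015],
    [0,-0.003,0.0015],
    [0,-0.003,0.0015],
    [0,-0.003,0.0015],
    [0,-0.003,0.0015],
    [0,-0.003,0.0015],
  ],
  twist=[
    [-0.035,0.03,0.03],
    [-0.02,0.02,0.03],
    [-0.02,0.02,0.03],
    [-0.02,0.02,0.03],
    [-0.02,0.025,0.03],
    [-0.02,0.025,0.03],
    [-0.02,0.025,0.03],
    [-0.02,0.025,0.03],
  ],
  gripper=[58,58,58,58,58,58,58,58],
)

```text
time: 12.02
ee_pos: [0.4894, 0.0134, 0.1413]
tcp_rot: [139.1, 6.2, 141.9]
wrist_force: [-0.7, -0.6, -0.3]
opening: 0.0495
grasp_force: 0.3
```

send_rows(
  linear=[
    [0,-0.003,0.0015],
    [0,-0.003,0.0015],
    [0,-0.003,0.0015],
    [0,-0.003,0.002],
    [0,-0.003,0.002],
    [0,-0.003,0.002],
    [0,-0.0025,0.002],
    [0,-0.0025,0.002],
  ],
  twist=[
    [-0.02,0.025,0.03],
    [-0.02,0.025,0.03],
    [-0.02,0.025,0.03],
    [-0.02,0.025,0.03],
    [-0.02,0.025,0.03],
    [-0.02,0.025,0.03],
    [-0.02,0.025,0.025],
    [-0.02,0.025,0.025],
  ],
  gripper=[58,58,58,58,58,58,58,58],
)

```text
time: 13.02
ee_pos: [0.4865, 0.0061, 0.1153]
tcp_rot: [137.5, 3.2, 141.5]
wrist_force: [-1.8, -1.2, -0.2]
opening: 0.0493
grasp_force: 0.5
```

Run:
```python
from h import *
o=bot.get_obs();print(o['time'],o['q'].round(1),o['wrist_force'].round(2),o['torque'].round(2),o['grasp_force']);print(f3(.18,47.6,68.4)[0]-o['ee_pos'])
p,q=cur();N=16;rows(p,q,[f3(.18-.18*i/N,47.6,68.4+1.6*i/N) for i in range(1,N+1)],58)
b=p+q.apply([0,-.0247,-.008]);w=R.from_euler('z',-W).apply(b-[X,Y,0]);print("Btip case",w)
```

```text
13.025 [-21.6 -24.9 -37.   60.2  39.4  22. ] [-1.76 -1.2  -0.19] [-0.61  0.53 -0.01] 0.4959130520001054
[ 0.00038409 -0.00068367  0.00020318]
{'linear': [[-0.0008, -0.0017, 0.0009], [-0.0001, -0.0015, 0.0012], [-0.0, -0.0015, 0.0012], [-0.0001, -0.0015, 0.0013], [-0.0001, -0.0015, 0.0012], [-0.0001, -0.0015, 0.0013], [-0.0, -0.0014, 0.0013], [-0.0001, -0.0015, 0.0013]], 'twist': [[0.017, 0.004, 0.014], [-0.0, 0.007, 0.021], [-0.001, 0.007, 0.02], [-0.0, 0.006, 0.022], [-0.001, 0.007, 0.021], [-0.0, 0.007, 0.022], [-0.0, 0.006, 0.022], [-0.001, 0.007, 0.022]], 'gripper': [58, 58, 58, 58, 58, 58, 58, 58]}
{'linear': [[-0.0001, -0.0014, 0.0013], [-0.0, -0.0014, 0.0013], [-0.0001, -0.0014, 0.0014], [-0.0001, -0.0014, 0.0014], [-0.0001, -0.0014, 0.0014], [-0.0001, -0.0014, 0.0013], [-0.0001, -0.0013, 0.0015], [-0.0, -0.0014, 0.0014]], 'twist': [[-0.0, 0.007, 0.023], [-0.0, 0.007, 0.022], [-0.0, 0.006, 0.024], [-0.001, 0.007, 0.023], [0.0, 0.007, 0.024], [0.0, 0.007, 0.024], [0.0, 0.006, 0.025], [0.0, 0.007, 0.025]], 'gripper': [58, 58, 58, 58, 58, 58, 58, 58]}
Btip case [-0.08971956  0.03426405  0.10454919]
```

send_rows(
  linear=[
    [-0.001,-0.0015,0.001],
    [0,-0.0015,0.001],
    [0,-0.0015,0.001],
    [0,-0.0015,0.0015],
    [0,-0.0015,0.001],
    [0,-0.0015,0.0015],
    [0,-0.0015,0.0015],
    [0,-0.0015,0.0015],
  ],
  twist=[
    [0.015,0.005,0.015],
    [0,0.005,0.02],
    [0,0.005,0.02],
    [0,0.005,0.02],
    [0,0.005,0.02],
    [0,0.005,0.02],
    [0,0.005,0.02],
    [0,0.005,0.02],
  ],
  gripper=[58,58,58,58,58,58,58,58],
)

```text
time: 14.02
ee_pos: [0.4865, 0.0033, 0.1]
tcp_rot: [137.6, 1.8, 140.6]
wrist_force: [-0.4, -1.3, -0.6]
opening: 0.0495
grasp_force: 0.7
```

send_rows(
  linear=[
    [0,-0.0015,0.0015],
    [0,-0.0015,0.0015],
    [0,-0.0015,0.0015],
    [0,-0.0015,0.0015],
    [0,-0.0015,0.0015],
  ],
  twist=[
    [0,0.005,0.02],
    [0,0.005,0.02],
    [0,0.005,0.02],
    [0,0.005,0.02],
    [0,0.005,0.02],
  ],
  gripper=[58,58,58,58,58],
)

```text
time: 14.65
ee_pos: [0.4864, 0.0028, 0.0894]
tcp_rot: [137.6, 1.0, 140.1]
wrist_force: [-0.5, -2.1, -0.3]
opening: 0.0496
grasp_force: 1.0
```

```bash
cat > ang.py <<'E'
# lid angle from brightness: score of bright lid silhouette edge (hinge-side free edge) in the top camera
from h import *
import cv2
def show():
    im=cv2.cvtColor(camera("top"),cv2.COLOR_RGB2GRAY).astype(float)
    y=-.065  # strip along lid at y=-65..-50 mm: the free edge at r=.14
    out=[]
    for th in np.arange(-.02,.5,.01):
        d=0
        for yy in(-.07,-.06,-.05):
            a,b=[proj("top",c2w(lidpt(r,yy,.006,th),X,Y,W))[0] for r in(.134,.146)]
            g=lambda u:cv2.getRectSubPix(im.astype(np.float32),(3,3),(float(u[0]),float(u[1]))).mean()
            d+=g(a)-g(b)
        out.append((round(d),round(th,2)))
    return sorted(out)[-4:]
E
python3 - <<'E'
from h import *;import ang
o=bot.get_obs();print(o['time'],o['q'].round(1),o['wrist_force'].round(2),o['torque'].round(2),o['grasp_force'],o['ee_pos']);print(f3(0.034,47.6,69.7)[0]-o['ee_pos'])
p,q=cur();b=p+q.apply([0,-.0247,-.008]);w=R.from_euler('z',-W).apply(b-[X,Y,0]);print("Btip case",w)
print(q.inv().apply([0,0,-.001]))
print(ang.show())
E
```

```text
14.65 [-22.1 -23.  -38.5  58.1  39.6  23.4] [-0.5  -2.13 -0.26] [-0.93  0.54 -0.09] 1.0272435005754232 [0.48641883 0.00284723 0.08941683]
[ 0.00015394 -0.00074118  0.00099784]
Btip case [-0.09247415  0.03415526  0.07868178]
[ 1.70707238e-05 -6.73860125e-04  7.38661710e-04]
[(467, np.float64(0.21)), (467, np.float64(0.22)), (468, np.float64(0.14)), (468, np.float64(0.15))]
```

```bash
cat > ang.py <<'E'
from h import *
import cv2
def show():
    im=cv2.cvtColor(camera("side"),cv2.COLOR_RGB2GRAY).astype(float);res=[]
    for yy in(-.034,-.026,-.018,-.074,-.067,-.06):
        r=.175 if yy>-.04 else .14
        T=np.arange(-.15,.4,.005)
        pr=np.array([proj("side",c2w(lidpt(r,yy,0.,th),X,Y,W))[0] for th in T])
        v=cv2.remap(im.astype(np.float32),pr[:,0].astype(np.float32)[None],pr[:,1].astype(np.float32)[None],1)[0]
        g=np.diff(cv2.GaussianBlur(v[None],(5,1),0)[0]);i=np.argmax(g)
        res.append((yy,round(float(T[i]),3),round(float(v[max(0,i-6)])),round(float(v[min(len(v)-1,i+6)]))))
    return res
E
python3 - <<'E'
import ang
for x in ang.show():print(x)
E
```

```text
(-0.034, 0.06, 89, 248)
(-0.026, 0.06, 96, 246)
(-0.018, 0.06, 97, 245)
(-0.074, 0.05, 98, 240)
(-0.067, 0.05, 89, 239)
(-0.06, 0.055, 92, 242)
```

send_rows(
  linear=[
    [0,-0.0007,0.0007],
    [0,-0.0007,0.0007],
    [0,-0.0007,0.0007],
    [0,-0.0007,0.0007],
    [0,-0.0007,0.0007],
    [0,-0.0007,0.0007],
    [0,-0.0007,0.0007],
    [0,-0.0007,0.0007],
  ],
  twist=[
    [0,0,0],
    [0,0,0],
    [0,0,0],
    [0,0,0],
    [0,0,0],
    [0,0,0],
    [0,0,0],
    [0,0,0],
  ],
  gripper=[58,58,58,58,58,58,58,58],
)

```text
time: 15.75
ee_pos: [0.4863, 0.0025, 0.0816]
tcp_rot: [137.6, 1.0, 140.1]
wrist_force: [-0.9, -1.8, -0.1]
opening: 0.0493
grasp_force: 0.7
```

Run:
```python
import ang
from h import *
for x in ang.show():print(x)
o=bot.get_obs();print(o['time'],o['ee_pos'],o['grasp_force'],o['wrist_force'])
```

```text
(-0.034, 0.01, 95, 247)
(-0.026, 0.015, 90, 249)
(-0.018, 0.02, 103, 247)
(-0.074, 0.015, 134, 250)
(-0.067, 0.02, 138, 246)
(-0.06, 0.02, 129, 247)
15.8 [0.48623236 0.00255758 0.08144417] 0.6293457036372274 [-0.67774631 -0.58798294 -0.75469398]
```

send_rows(
  linear=[
    [0,-0.0007,0.0007],
    [0,-0.0007,0.0007],
    [0,-0.0007,0.0007],
    [0,-0.0007,0.0007],
    [0,0,0],
  ],
  twist=[
    [0,0,0],
    [0,0,0],
    [0,0,0],
    [0,0,0],
    [0,0,0],
  ],
  gripper=[58,58,58,58,58],
)

```text
time: 16.42
ee_pos: [0.4862, 0.0023, 0.0776]
tcp_rot: [137.6, 1.0, 140.1]
wrist_force: [0.4, -0.2, 0.5]
opening: 0.0495
grasp_force: 0.0
```

Run:
```python
import ang
from h import *
for x in ang.show():print(x)
o=bot.get_obs();print(o['time'],o['ee_pos'],o['grasp_force'],o['wrist_force'])
p,q=cur();d=q.apply([0,0,1]);dh=d*[1,1,0];dh/=np.linalg.norm(dh);print(q.inv().apply(-dh),q.inv().apply([0,0,1]),q.inv().apply([0,0,-1]))
for s in(-.0247,.0247): print(R.from_euler('z',-W).apply(p+q.apply([0,s,-.008])-[X,Y,0]))
```

```text
(-0.034, 0.01, 95, 247)
(-0.026, 0.015, 91, 246)
(-0.018, 0.015, 87, 248)
(-0.074, 0.015, 131, 250)
(-0.067, 0.02, 144, 247)
(-0.06, 0.02, 130, 247)
16.475 [0.48623368 0.00233507 0.07770197] 0.0 [-0.72177889 -0.1905697  -0.14350914]
[ 0.01890181 -0.73836213 -0.67413952] [-0.01725208  0.67391873 -0.73860403] [ 0.01725208 -0.67391873  0.73860403]
[-0.09302015  0.03414381  0.06696501]
[-0.0584361   0.02248301  0.10025659]
```

The lid is shut: the force fell to zero and the lid stopped moving. I'll drop clear, back out horizontally, then go up.

send_rows(
  linear=[
    [0,-0.001,0.001],
    [0,-0.004,-0.0035],
    [0,-0.0075,-0.0065],
    [0,-0.0075,-0.0065],
    [0,-0.0075,-0.0065],
    [0,-0.0075,-0.0065],
    [0,-0.0075,-0.0065],
    [0,0,0],
  ],
  twist=[
    [0,0,0],
    [0,0,0],
    [0,0,0],
    [0,0,0],
    [0,0,0],
    [0,0,0],
    [0,0,0],
    [0,0,0],
  ],
  gripper=[58,58,58,58,58,58,58,58],
)

```text
time: 17.48
ee_pos: [0.4508, -0.0406, 0.0748]
tcp_rot: [137.6, 1.0, 140.0]
wrist_force: [0.7, -0.3, 0.8]
opening: 0.0497
grasp_force: 0.0
```

Run:
```python
from h import *
o=bot.get_obs();print(o['q'].round(1));p,q=cur();
for s in(-.0247,.0247): print(R.from_euler('z',-W).apply(p+q.apply([0,s,-.008])-[X,Y,0]))
```

```text
[-30.4 -22.  -39.   63.5  41.5  12.8]
[-0.14556342  0.05248569  0.06410211]
[-0.11099352  0.04077151  0.09738964]
```

send_rows(
  linear=[
    [0,-0.0075,-0.0065],
    [0,-0.0075,-0.0065],
    [0,0,-0.01],
    [0,0,-0.015],
    [0,0,-0.02],
    [0,0,-0.02],
    [0,0,-0.015],
    [0,0,0],
  ],
  twist=[
    [0,0,0],
    [0,0,0],
    [0,0,0],
    [0,0,0],
    [0,0,0],
    [0,0,0],
    [0,0,0],
    [0,0,0],
  ],
  gripper=[58,58,58,58,58,58,58,58],
)

```text
time: 18.48
ee_pos: [0.4031, -0.0967, 0.1345]
tcp_rot: [137.6, 1.1, 140.0]
wrist_force: [0.1, -0.1, 0.9]
opening: 0.0493
grasp_force: 0.0
```

Run:
```python
import ang
from h import *
import cv2
o=bot.get_obs();print(o['time'],o['q'].round(1),o['qd'].round(1),o['ee_pos'],o['wrist_force'].round(1))
print(ang.show())
# bystanders: compare with the first top picture
a=camera("top")[:,:,::-1].astype(int);b=cv2.imread("pics/top0.png").astype(int)
for n,(u,v) in dict(objective=(371,170),eyepiece=(420,170),dish=(487,209),oil=(327,295),slides=(269,189),filter=(281,278)).items():
    A,B=[cv2.Canny(im[v-28:v+28,u-28:u+28].astype(np.uint8),60,160)for im in(a,b)]
    res=cv2.matchTemplate(a[v-34:v+34,u-34:u+34].astype(np.uint8),b[v-14:v+14,u-14:u+14].astype(np.uint8),cv2.TM_CCOEFF_NORMED)
    _,m,_,l=cv2.minMaxLoc(res);print(n,round(m,2),l[0]-20,l[1]-20)
```

```text
18.475 [-41.8 -20.6 -31.1  80.1  42.4  -2.4] [ 1.1  0.1 -1.7 -1.8 -0.1  1.3] [ 0.40310409 -0.09674201  0.13451228] [ 0.1 -0.1  0.9]
[(-0.034, 0.01, 104, 252), (-0.026, 0.01, 103, 250), (-0.018, 0.015, 101, 253), (-0.074, 0.015, 139, 254), (-0.067, 0.02, 152, 252), (-0.06, 0.02, 137, 251)]
objective 0.96 0 0
eyepiece 1.0 0 0
dish 0.0 -1 -1
oil 0.97 0 0
slides 0.7 0 0
filter 0.86 0 0
```

The lid is shut and stays shut with nothing touching it, and the bystanders haven't moved. Handing in.

```bash
python3 -c "
from workcell import ticket
print(ticket.job_done())"
```

```text
the job is handed in; nothing more can be done
None
```

The lid was tipped with one finger, caught on the other and lowered shut in about 18.5 s; force on the finger was zero before the arm backed clear, and bystander checks showed no movement, though the one on the plain white dish told nothing.

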